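# Tighten the lighting pipe clamp with a hex key

## Robot

A 7-joint arm with a two-finger parallel gripper is mounted at the origin on the work surface. World frame = base frame: x ahead of the robot, y to its left, z up, the work surface at z = 0. Lengths are in m, angles in rad, forces in N, time in s.
With the tool pointing down it reaches from about 0.425 to 0.925 m from the base axis. Payload 6.8 kg.
Tool frame: the origin (TCP) lies midway between the tips of the shut fingers; the grasp point (between the pads) lies 19 mm behind it; x points along the fingers, z is the direction in which the jaws open and shut, and the axes are right-handed (so a half turn about x gives the same grasp; the last joint's range is limited). The gripper opens to 85 mm and grips with 20 to 120 N. Pads are 22 mm wide; open, the fingers measure 114 mm over their backs; the gripper's body (76 mm by 85 mm) begins 54 mm behind the grasp point. The pads swing forward as they close: fully open they stand 13 mm farther back than shut.
Start: joints at [1.223, 0.477, 0.022, 1.555, -0.011, 1.109, -0.083], TCP at [0.16, -0.656, 0.231] pointing down, gripper open.
Joint ranges: [-2.96, 2.96], [-0.34, 2.1], [-1.41, 1.46], [0.24, 2.44], [-1.37, 4.51], [0.17, 1.92], [-2.96, 2.96]. Speed limits (rad/s): [2.39, 2.39, 3.14, 3.14, 3.14, 3.14, 3.14].

## Interface

Orientations are given as a unit quaternion [w, x, y, z].
In Python, from station import bot gives the robot as it stands. The module is installed in compiled form; this text tells all that it offers.
- The arm moves only by the shell command python3 -m jog 'ROWS' [FORCE]. ROWS is text: rows parted by semicolons, each of 7 numbers parted by spaces: the shift along the tool's x, y, z in mm, then the turn, a rotation vector about the tool's x, y, z in units of 6 degrees (1.0 is 6 degrees), then the finger opening in mm, from 0 to 85.4. A call has 1 to 5 rows; each row shifts and turns the commanded pose from where the row before left it, along the tool's axes as they then stand; what a row does not reach is not made up. A row lasts 1/10 s, in which the tool goes at most 50 mm and 8.59 degrees, less where a joint would pass 70% of its speed; a pose out of reach is approached as far as the arm can. A call with a gripper value outside its range is refused whole. The fingers move at their own pace and stop on an object; FORCE is the grip in N (left out, the last holds). Time passes only in rows, so rows that do not move let the fingers close. It gives the time, the measured TCP pose, the force and the opening at its end, in the units of the state.
- bot.get_obs(): the state, without advancing time (a new reading comes with each control period).
- bot.read_camera(name): name is "side" or "top" or "wrist"; returns (picture, depth): 384x512x3 uint8, red, green, blue; 384x512 float32, m along the optical axis (not along the pixel's ray), 0 where there is no reading.
- bot.calibration(name): a dict with "fx", "fy", "cx", "cy" (pixels), "T" (4x4, takes a point from camera to world coordinates). Camera axes: x right, y up, looking along -z (the intrinsics and any distortion apply to the point x, -y, -z); pixel columns grow to the right and rows downward; lengths in m; the calibration is good to about 2 mm. A picture is of the moment at which its call begins: read the wrist's pose just before it. calibration takes no time and is no camera call; for the wrist camera it gives the pose at the moment of the call.
- bot.hand_in(): hands the job in, once; it reports no verdict.
The state is a dict: "t": time; "q": joint angles; "joint_vel": joint speeds; "joint_torque": joint torques, N m; "eef_pos": TCP position; "tool_rot": TCP orientation; "contact_force": force on the tool from outside, world axes, zero at the start; "torque": the same for the moment, N m; "gripper_width": opening from 0.0 (shut) to 1.0 (fully open).
Only numpy, scipy, OpenCV 4.12 (cv2) and the standard library are available. Lean on these libraries where they do the work, as an engineer would, in place of code of your own. Each camera call takes 0.05 s, during which the arm holds its last target.

## Task

Lock the lighting pipe in its clamp: take the red T-handle hex key from the orange rack, push it gently and fully home in the sunk cap screw before turning anything, then tighten the screw clockwise until it comes up firm against its stop, without forcing it further. Let go and leave the key standing fully home in the screw for the lighting crew; do not lean hard on the key or the clamp at any time, and leave the cup, tape roll and spare knob where they are.

Things in the scene. Friction and masses are not known exactly. Their poses are not given: they have to be found in the camera images.
- key: T-handle hex key, upright in the rack, 0.11 to 0.18 kg. Origin: centre of the shank's lower end; z up the shank, x along the handle bar. The lowest 5 mm are a round nose 14 mm across, tapering to 9 mm; above it a hex shank, 14 mm across flats, two flats square to x, up to 85 mm; then the red handle bar, 90 (x) x 14 (y) x 20 mm high.
- key_grip (a point): Centre of the key's handle bar, 95 mm above the key's lower end and on the shank's axis; axes as the key's. Pinch the bar here across its 14 mm width (y).
- rack: Fixed orange block 80 x 80 x 46 mm, with one round hole 19 mm wide and 39 mm deep in the middle of its top, in which the key stands. Origin: centre of its underside, on the table.
- clamp: Fixed grey pipe clamp on a plate 150 (x) x 96 (y) mm, top 66 mm up; origin: centre of the plate's underside. It holds a pipe, 35 mm across and 210 mm long, along y at x = -30 mm, 45 mm up. The ear at x = +22 mm has the cap screw at the bottom of an upright round bore, 24 mm wide, 8 mm deep. Pressing the key down with over 30 N does damage.
- socket (a point): Centre of the cap screw's top face, 8 mm below the bore's rim. The hex socket begins here: 14.6 mm across flats, 16 mm deep. How its flats are turned is not measured and differs each time; it takes the key within about 5 degrees (it repeats every 60), otherwise the key stands on the face with only its 5 mm nose in. Light pressing does not turn the screw.
- screw (a joint): How far the cap screw has been turned, rad: 0 at the start, growing clockwise seen from above, against about 0.1 N m of friction, to a firm stop at 1.05 (tight). It stays where it is left. The loose fit gives up to 0.2 rad of play before the key turns the screw, and key and grip wind up a little. Over about 0.3 N m damages the hexagon.
- cup: Loose white cup, 76 mm across, 95 mm tall. Origin: centre of its underside.
- tape: Loose grey tape roll lying flat, 90 mm across, 48 mm tall. Origin: centre of its underside.
- wheel: Loose yellow spare knob, 56 mm across, 36 mm tall. Origin: centre of its underside.
Things that resemble listed ones, but are neither listed nor needed, are in the scene too. Of the things that look like the key, the middle-sized one is meant.

How it is judged:
By the outcome, as a careful person would: the job done as asked, in the order asked, and still so for the second after the job is handed in, with the robot touching nothing.
It also fails if it takes over 64 s, if anything falls off the work surface, if the arm or the gripper's body presses on something with over 40 N, if the wrist force passes 120 N, or if a joint passes its speed limit or range.

## Working session

There is one attempt and no reset: what is moved stays moved. The work goes in short steps, Python scripts to look and compute and a shell command to move; the robot and the scene stay as the last step left them, time stands still between calls to the robot, and variables do not carry over. Pictures are saved under pics/ and viewed, and the job is handed in when it is done.

```bash
mkdir -p pics; ls
python3 - <<'E'
from station import bot
import cv2, numpy as np
o=bot.get_obs()
for k,v in o.items(): print(k,np.round(v,4))
for n in ["side","top"]:
    p,d=bot.read_camera(n); np.savez(f'pics/{n}0.npz',p=p,d=d)
    cv2.imwrite(f'pics/{n}0.png',cv2.cvtColor(p,cv2.COLOR_RGB2BGR))
    c=bot.calibration(n); print(n,{k:np.round(v,4) for k,v in c.items()})
E
```

```text
pics
t 0.0
q [ 1.2229  0.4778  0.0224  1.5565 -0.0115  1.1093 -0.0831]
joint_vel [-0.0012  0.0001  0.      0.0009  0.0004  0.0003  0.    ]
joint_torque [ 0.00000e+00 -5.96449e+01  1.60850e+00 -2.81202e+01  1.25000e-02
  9.20000e-03  0.00000e+00]
eef_pos [ 0.1601 -0.6551  0.2303]
tool_rot [ 0.5557  0.437   0.5568 -0.4362]
contact_force [ 0.0871  0.3898 -0.2689]
torque [ 0.0051 -0.0178  0.0047]
gripper_width 1.0018
side {'fx': np.float64(403.2709), 'fy': np.float64(403.2709), 'cx': np.float64(256.3292), 'cy': np.float64(190.8623), 'T': array([[-0.7946,  0.4295, -0.4291,  0.1723],
       [-0.607 , -0.547 ,  0.5766,  0.5484],
       [ 0.0129,  0.7186,  0.6953,  0.7295],
       [ 0.    ,  0.    ,  0.    ,  1.    ]])}
top {'fx': np.float64(365.5236), 'fy': np.float64(365.5236), 'cx': np.float64(250.5596), 'cy': np.float64(193.3873), 'T': array([[-1.300e-03,  9.923e-01, -1.240e-01,  4.790e-01],
       [-1.000e+00, -1.400e-03, -6.000e-04,  3.770e-02],
       [-7.000e-04,  1.240e-01,  9.923e-01,  9.569e-01],
       [ 0.000e+00,  0.000e+00,  0.000e+00,  1.000e+00]])}
```

View pics/side0.png

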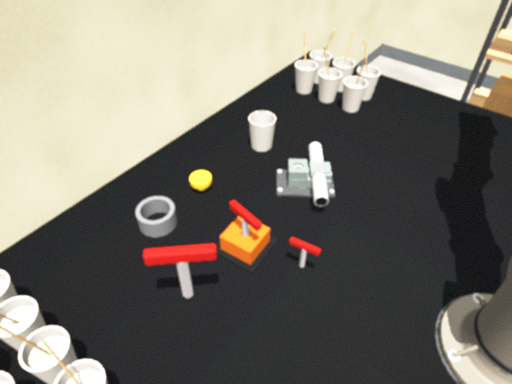

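View pics/top0.png

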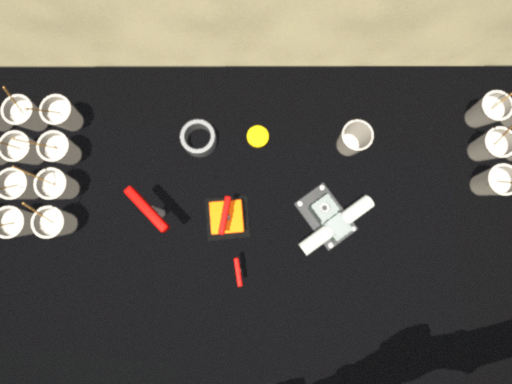

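Three things look like the key:

| Candidate | Top pixel | Side pixel |
|---|---|---|
| Big red T | (146,209) | (180,255) |
| Middle red T, in the orange rack | (225,216) | (245,215) |
| Small red T | (238,272) | (305,246) |

The one in the rack fits the description. I'll check it in a crop and measure.

```bash
cat > h.py <<'E'
import numpy as np, cv2
from station import bot
from scipy.spatial.transform import Rotation as R
def world(c,u,v,d):
    p=np.stack([(u-c['cx'])/c['fx']*d, -(v-c['cy'])/c['fy']*d, -d],-1)
    return p@c['T'][:3,:3].T+c['T'][:3,3]
def ray_z(c,u,v,z):
    r=c['T'][:3,:3]@np.array([(u-c['cx'])/c['fx'],-(v-c['cy'])/c['fy'],-1]); o=c['T'][:3,3]
    return o+r*(z-o[2])/r[2]
def proj(c,P):
    q=(np.asarray(P)-c['T'][:3,3])@c['T'][:3,:3]
    return np.stack([c['cx']+c['fx']*q[...,0]/-q[...,2], c['cy']+c['fy']*(-q[...,1])/-q[...,2]],-1)
def cloud(c,d):
    v,u=np.mgrid[:384,:512]; return world(c,u,v,d)
def save(n,p,box=None,k=1):
    if box: p=p[box[1]:box[3],box[0]:box[2]]
    p=cv2.resize(p,None,fx=k,fy=k,interpolation=cv2.INTER_CUBIC)
    cv2.imwrite(f'pics/{n}.png',cv2.cvtColor(p,cv2.COLOR_RGB2BGR))
E
python3 - <<'E'
from h import *
t=np.load('pics/top0.npz'); s=np.load('pics/side0.npz')
a=cv2.resize(t['p'][180:300,190:260],None,fx=5,fy=5,interpolation=cv2.INTER_CUBIC)
b=cv2.resize(t['p'][160:280,280:370],None,fx=5,fy=5,interpolation=cv2.INTER_CUBIC)
save('crop0',np.hstack([a,b]))
for nm,D in (('top',t),('side',s)):
    c=bot.calibration(nm); W=cloud(c,D['d']); p=D['p'].astype(int)
    red=(p[...,0]>120)&(p[...,1]<60)&(p[...,2]<60)&(D['d']>0)
    n,l,st,ce=cv2.connectedComponentsWithStats(red.astype(np.uint8))
    for i in range(1,n):
        if st[i,4]<15: continue
        P=W[l==i]; top=P[P[:,2]>np.percentile(P[:,2],95)-.008]
        m=top.mean(0); rr=cv2.minAreaRect((top[:,:2]*1000).astype(np.float32))
        print(nm,st[i],ce[i].round(1),'zmax',P[:,2].max().round(4),m.round(4),rr)
E
```

```text
top [123 185  46  48 133] [148.8 207. ] zmax 0.1514 [0.5486 0.2629 0.1475] ((549.008544921875, 267.70269775390625), (128.4493408203125, 17.97942352294922), 40.09026336669922)
top [124 193  34  36  43] [139.5 209.3] zmax 0.1508 [0.5536 0.292  0.1482] ((553.003173828125, 291.5357666015625), (76.05523681640625, 1.200303077697754), 43.31580352783203)
side [229 199  33  31 233] [243.8 213.7] zmax 0.1148 [0.5318 0.1035 0.1099] ((533.962158203125, 101.16138458251953), (15.27806282043457, 90.1800308227539), 78.53278350830078)
side [289 236  33  20 206] [304.4 245.8] zmax 0.0805 [0.4002 0.0718 0.0752] ((401.79986572265625, 70.53352355957031), (66.58003997802734, 12.582249641418457), 8.272887229919434)
side [142 242  75  24 762] [179.6 255.6] zmax 0.1538 [0.5448 0.2741 0.1483] ((545.6298828125, 273.5968322753906), (129.52993774414062, 21.285921096801758), 44.57979965209961)
```

View pics/crop0.png

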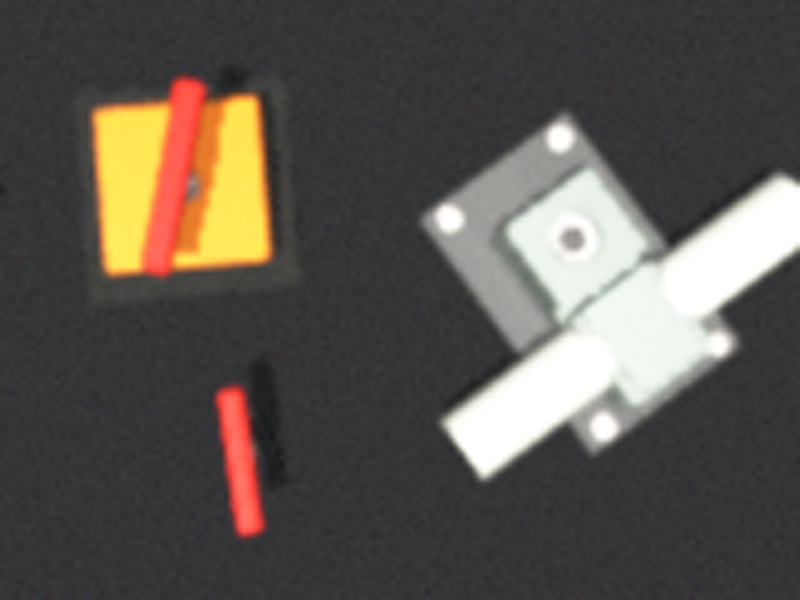

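Run:
```python
from h import *
c=bot.calibration('top')
a=ray_z(c,190+187/5-.4,180+80/5-.4,.112);b=ray_z(c,190+158/5-.4,180+270/5-.4,.112)
print('bar',a,b,(a+b)/2,np.degrees(np.arctan2(*(a-b)[:2][::-1])),np.linalg.norm(a-b))
print('bore',ray_z(c,280+224/5-.4,160+239/5-.4,.062))
sc=[(567,113),(421,218),(737,342),(594,455)]
P=[ray_z(c,280+(u-350)/5-.4,160+v/5-.4,.01) for u,v in sc]; print(np.round(P,4))
o=bot.get_obs(); print(R.from_quat(np.roll(o['tool_rot'],-1)).as_matrix().round(3))
w,d=bot.read_camera('wrist'); save('w0',w); cw=bot.calibration('wrist'); 
print({k:np.round(v,4) for k,v in cw.items()})
# camera pose in tool frame
T=np.eye(4);T[:3,:3]=R.from_quat(np.roll(o['tool_rot'],-1)).as_matrix();T[:3,3]=o['eef_pos'];print((np.linalg.inv(T)@cw['T']).round(4))
s=bot.calibration('side'); D=np.load('pics/side0.npz');W=cloud(s,D['d'])
m=(W[...,2]>.03)&(np.abs(W[...,0]-.58)<.12)&(np.abs(W[...,1]+.15)<.12)
print(np.histogram(W[m][:,2],bins=np.arange(.03,.08,.004)))
```

```text
bar [0.57942449 0.0929991  0.112     ] [0.49150991 0.10574355 0.112     ] [0.5354672  0.09937133 0.112     ] -8.24836638976459 0.08883352126618549
bore [ 0.55585195 -0.14305726  0.062     ]
[[ 0.6265 -0.1516  0.01  ]
 [ 0.5714 -0.0743  0.01  ]
 [ 0.5069 -0.2362  0.01  ]
 [ 0.4494 -0.1609  0.01  ]]
[[-0.001  0.971  0.238]
 [ 0.002  0.238 -0.971]
 [-1.    -0.    -0.002]]
{'fx': np.float64(273.2988), 'fy': np.float64(273.2988), 'cx': np.float64(260.7395), 'cy': np.float64(187.8228), 'T': array([[ 0.2382,  0.93  ,  0.28  ,  0.2306],
       [-0.9712,  0.2286,  0.0667, -0.6374],
       [-0.0019, -0.2878,  0.9577,  0.3728],
       [ 0.    ,  0.    ,  0.    ,  1.    ]])}
[[ 3.000e-04  2.877e-01 -9.577e-01 -1.424e-01]
 [ 6.000e-04  9.577e-01  2.877e-01  7.260e-02]
 [ 1.000e+00 -7.000e-04  1.000e-04 -8.000e-04]
 [ 0.000e+00  0.000e+00  0.000e+00  1.000e+00]]
(array([ 43,  40,  66,  41,  78, 100, 159, 312, 410, 187,   8,   7]), array([0.03 , 0.034, 0.038, 0.042, 0.046, 0.05 , 0.054, 0.058, 0.062,
       0.066, 0.07 , 0.074, 0.078]))
```

View pics/w0.png

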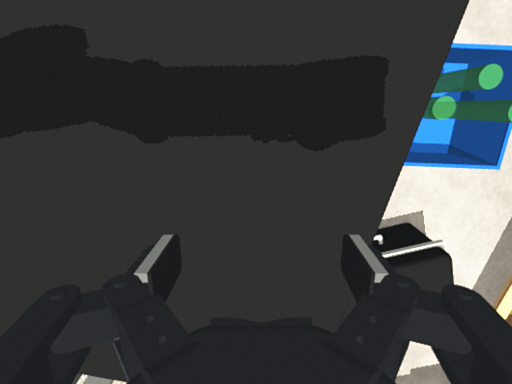

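The crop shows the rack key, with its bar at crop (172,175), about 90 mm long and its top at about 0.112 m. That makes it the middle-sized one. The bore is at crop (574,239). I'll first view the socket from above with the empty hand.

```bash
python3 -m jog '0 38.5 -31 0 0 0 85;0 38.5 -31 0 0 0 85;0 38.5 -31 0 0 0 85;0 38.5 -31 0 0 0 85;0 38.5 -31 0 0 0 85'
python3 -m jog '0 38.5 -31 0 0 0 85;0 38.5 -31 0 0 0 85;0 38.5 -31 0 0 0 85;0 38.5 -31 0 0 0 85;0 38.5 -31 0 0 0 85'
python3 -m jog '0 38.5 -31 0 0 0 85;0 38.5 -31 0 0 0 85;0 38.5 -31 0 0 0 85;0 0 0 -1.4 0 0 85;0 0 0 -1.4 0 0 85'
```

```text
t: 0.65
eef_pos: [0.3113, -0.4576, 0.2312]
tool_rot: [0.556, 0.437, 0.556, -0.437]
contact_force: [0.6, -0.2, -0.2]
gripper_width: 1.0
t: 1.15
eef_pos: [0.4614, -0.2614, 0.2314]
tool_rot: [0.556, 0.437, 0.556, -0.437]
contact_force: [0.3, -0.8, -0.3]
gripper_width: 0.997
t: 1.65
eef_pos: [0.5517, -0.1429, 0.231]
tool_rot: [0.616, 0.348, 0.616, -0.347]
contact_force: [0.2, -1.1, 0.7]
gripper_width: 0.995
```

```bash
for i in 1; do python3 -m jog '0 0 0 -1.4 0 0 85;0 0 0 -1.4 0 0 85;0 0 0 -1.4 0 0 85;0 0 0 -1.4 0 0 85;0 0 0 -1.4 0 0 85'
python3 -m jog '0 0 0 -1.4 0 0 85;0 0 0 -1.4 0 0 85;0 0 0 -1.4 0 0 85;0 0 0 -1.4 0 0 85;0 0 0 -1.4 0 0 85'
python3 -m jog '20 0 0 -1.4 0 0 85;20 0 0 -1.4 0 0 85;20 0 0 -1.4 0 0 85;20 0 0 -1.4 0 0 85;20 0 0 -1.4 0 0 85'
python3 -m jog '5 0 0 -1.4 0 0 85;0 0 0 -1.0 0 0 85;0 0 0 0 0 0 85'; done
python3 - <<'E'
from h import *
o=bot.get_obs(); print(o['t'],o['eef_pos'].round(4),o['q'].round(3))
M=R.from_quat(np.roll(o['tool_rot'],-1)).as_matrix();print(np.degrees(np.arctan2(M[1,2],M[0,2])))
cw=bot.calibration('wrist')
ims=[];ds=[]
for i in range(6):
    p,d=bot.read_camera('wrist'); ims.append(p); ds.append(d)
np.savez('pics/w1.npz',p=np.array(ims),d=np.array(ds),**cw)
save('w1',ims[0]); u,v=proj(cw,[.556,-.143,.062]).round().astype(int); print(u,v)
m=np.mean(ims,0).astype(np.uint8); save('w1c',m,(u-35,v-35,u+35,v+35),8)
E
```

```text
t: 2.15
eef_pos: [0.5505, -0.1454, 0.231]
tool_rot: [0.699, 0.105, 0.699, -0.105]
contact_force: [-0.8, 0.0, -0.8]
gripper_width: 0.995
t: 2.65
eef_pos: [0.5505, -0.1454, 0.231]
tool_rot: [0.69, -0.152, 0.691, 0.152]
contact_force: [-0.0, 0.7, -0.2]
gripper_width: 0.997
t: 3.15
eef_pos: [0.5506, -0.1455, 0.1304]
tool_rot: [0.59, -0.39, 0.59, 0.39]
contact_force: [1.2, -0.7, -1.1]
gripper_width: 0.994
t: 3.45
eef_pos: [0.5504, -0.1455, 0.1256]
tool_rot: [0.538, -0.459, 0.538, 0.46]
contact_force: [0.1, -0.6, 0.4]
gripper_width: 0.99
3.45 [ 0.5504 -0.1455  0.1256] [ 0.723  0.54  -0.752  1.867  0.458  0.916  1.168]
80.96529849558911
264 209
```

View pics/w1.png

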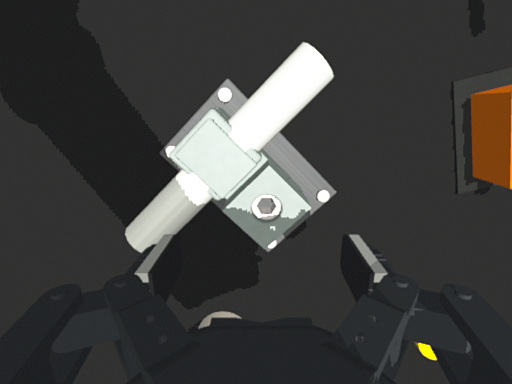

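View pics/w1c.png

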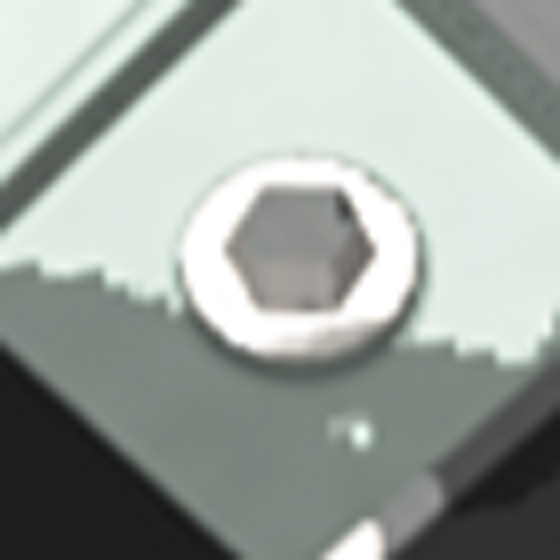

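The wrist view shows the bore at (266,207). The socket hexagon is clear in the enlarged crop, with corners near left (226,250) and right (373,250) and the flats roughly horizontal in the image. I'll rectify it onto the screw's plane and fit the angle.

```bash
cat > fit.py <<'E'
from h import *
from scipy.optimize import minimize
D=np.load('pics/w1.npz'); c={k:D[k] for k in ['fx','fy','cx','cy','T']}
m=D['p'].mean(0).astype(np.float32).mean(2)
def samp(P):
    uv=proj(c,P); return cv2.remap(m,uv[...,0].astype(np.float32),uv[...,1].astype(np.float32),cv2.INTER_CUBIC)
# rectified at z
for z in (.058,):
    g=np.arange(-.018,.018,.0001); X,Y=np.meshgrid(.556+g[::1],-.143+g)
    P=np.stack([X,Y,np.full_like(X,z)],-1); I=samp(P)
    cv2.imwrite('pics/rect.png',cv2.resize(I.clip(0,255).astype(np.uint8),None,fx=1.6,fy=1.6))
    hx=np.radians(np.arange(0,360,60))
    def score(q,ret=False):
        x,y,a,s=q; s_in=0
        def edge(r):
            pts=[]
            for k in range(6):
                n=a+k*np.pi/3; t=np.linspace(-.45,.45,15)*2*r*np.tan(np.pi/6)
                pts.append(np.stack([x+r*np.cos(n)-t*np.sin(n),y+r*np.sin(n)+t*np.cos(n),np.full_like(t,z)],-1))
            return samp(np.array(pts))
        return -(edge(s+.0007)-edge(s-.0007)).clip(-120,120).mean()
    best=[]
    for a0 in np.radians(np.arange(0,60,7.5)):
        for dx in (-.002,.002):
            r=minimize(score,[.556+dx,-.143+.001,a0,.0073],method='Nelder-Mead',options=dict(initial_simplex=np.array([.556+dx,-.142,a0,.0073])+np.array([[0,0,0,0],[.002,0,0,0],[0,.002,0,0],[0,0,.1,0],[0,0,0,.0008]])))
            best.append((r.fun,*r.x[:2],np.degrees(r.x[2])%60,r.x[3]*2000))
    best.sort(); print(z,np.round(best[:5],4))
cr=[(226,250),(265,186),(338,184),(373,250),(342,310),(252,310)]
W=np.array([ray_z(c,229+(u+.5)/8-.5,174+(v+.5)/8-.5,.058) for u,v in cr]); C=W.mean(0)
print(C.round(4),np.degrees(np.arctan2(*(W-C)[:,:2].T[::-1])).round(1),np.linalg.norm(W-C,axis=1).round(4))
E
python3 fit.py
```

```text
0.058 [[-108.5803    0.5544   -0.141    49.2964   13.7377]
 [-108.5669    0.5543   -0.141    49.3133   13.7119]
 [-108.5607    0.5544   -0.141    49.3246   13.6963]
 [-108.558     0.5544   -0.141    49.6022   13.7511]
 [-108.5537    0.5544   -0.141    49.6079   13.7514]]
[ 0.5543 -0.141   0.058 ] [ -97.9 -161.5  141.9   79.9   24.5  -44.8] [0.0075 0.0076 0.008  0.0075 0.008  0.0083]
```

View pics/rect.png

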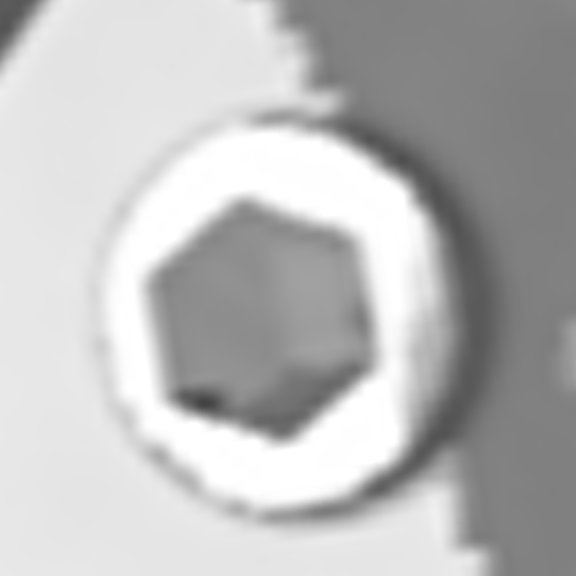

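The flats' normals sit at about 49.7° (mod 60) in world yaw and the socket is near (0.555,-0.1415). The key's x is at about -8°, so it needs only about 2° of turn. Now over to the key, with a close look.

```bash
python3 -m jog '-45 0 0 0 0 0 85;0 10.6 47.9 0 0 0 85;0 10.6 47.9 0 0 0 85;0 10.6 47.9 0 0 0 85;0 10.6 47.9 0 0 0 85'
python3 -m jog '0 10.6 47.9 0 0 0 85;0 0 0 0 0 0 85'
cat > obs.py <<'E'
from h import *
def st():
    o=bot.get_obs(); M=R.from_quat(np.roll(o['tool_rot'],-1)).as_matrix()
    print('t',o['t'],'p',o['eef_pos'].round(4),'yaw',np.degrees(np.arctan2(M[1,2],M[0,2])).round(2),'tilt',(M[2,1:]*57.3).round(2),'F',np.round(o['contact_force'],1),'M',np.round(o['torque'],2),'g',np.round(o['gripper_width'],3),'q7',o['q'][6].round(2))
    return o,M
def delta(P,yaw):
    o,M=st(); d=M.T@(np.array(P)-o['eef_pos'])*1000
    y=np.degrees(np.arctan2(M[1,2],M[0,2])); print('tool shift mm',d.round(1),'turn x units',round(-(yaw-y)/6,3))
E
python3 - <<'E'
from obs import *
st(); cw=bot.calibration('wrist'); p,d=bot.read_camera('wrist'); np.savez('pics/w2.npz',p=p,d=d,**cw); save('w2',p)
pi=p.astype(int);red=((pi[...,0]>110)&(pi[...,1]<70)&(pi[...,2]<70)).astype(np.uint8)
n,l,s,ce=cv2.connectedComponentsWithStats(red)
W=cloud(cw,d)
for i in range(1,n):
    if s[i,4]>150: 
        P=W[l==i];print(s[i],ce[i].round(1),P.mean(0).round(4))
u,v=proj(cw,[.5355,.0994,.112]).round().astype(int);print(u,v)
save('w2c',p,(u-80,v-60,u+80,v+60),5)
E
```

```text
t: 4.25
eef_pos: [0.5389, 0.0521, 0.1718]
tool_rot: [0.539, -0.459, 0.538, 0.458]
contact_force: [0.4, 0.3, 0.1]
gripper_width: 0.997
t: 4.45
eef_pos: [0.5349, 0.1086, 0.1727]
tool_rot: [0.537, -0.461, 0.534, 0.463]
contact_force: [0.4, 0.1, 0.3]
gripper_width: 0.996
t 4.45 p [0.5349 0.1086 0.1727] yaw 81.57 tilt [-0.08  0.28] F [0.4 0.1 0.3] M [ 0.01  0.01 -0.02] g 0.996 q7 0.75
[168   0  42  81 493] [189.9  39.8] [0.4017 0.07   0.0612]
[ 418  128   94  106 3640] [469.9 173.4] [0.5236 0.2486 0.1431]
[242 145  19 109 978] [250.6 216. ] [0.5468 0.0996 0.1081]
248 206
```

View pics/w2.png

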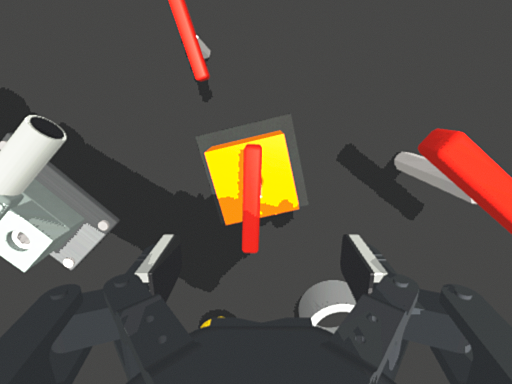

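View pics/w2c.png

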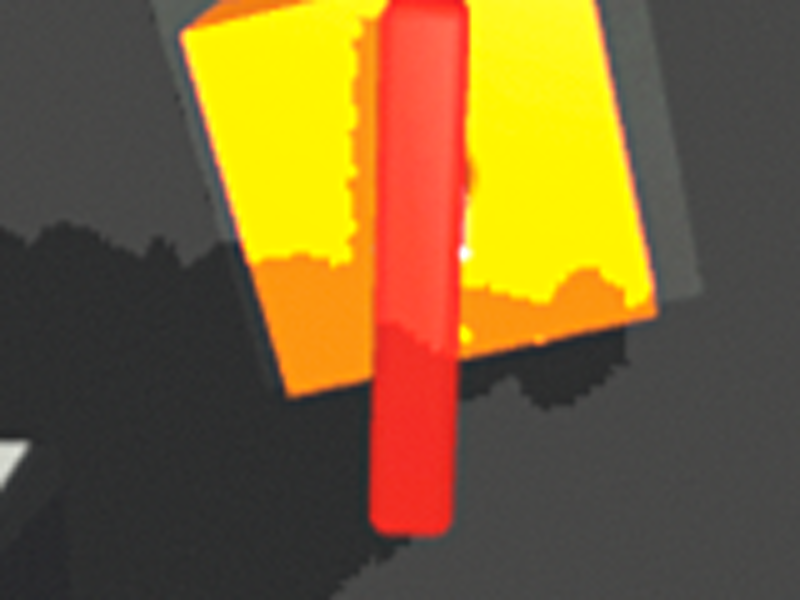

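Run:
```python
from obs import *
D=np.load('pics/w2.npz'); c={k:D[k] for k in ['fx','fy','cx','cy','T']}
W=cloud(c,D['d']); pi=D['p'].astype(int)
red=(pi[...,0]>110)&(pi[...,1]<110)&(pi[...,2]<110)
red[:,:236]=0;red[:,270:]=0;red[:140]=0;red[260:]=0
P=W[red]; print('z pct',np.percentile(P[:,2],[1,10,50,90,99]).round(4))
ztop=.112
# rows: edges of the bar centre line projected on z=.112
for v in range(150,252,12):
    us=np.where(red[v])[0]; a=ray_z(c,us.min()-.5,v,ztop);b=ray_z(c,us.max()+.5,v,ztop); print(v,us.min(),us.max(),((a+b)/2).round(4),np.linalg.norm(a-b).round(4), W[v,int(us.mean())].round(4))
rows=np.where(red.any(1))[0];print(rows.min(),rows.max())
q=[];
for v in range(155,248):
    us=np.where(red[v])[0]; q.append((ray_z(c,us.min()-.5,v,ztop)+ray_z(c,us.max()+.5,v,ztop))/2)
q=np.array(q); f=np.polyfit(q[:,0],q[:,1],1); print('yaw',np.degrees(np.arctan(f[0])),'y at .5355',np.polyval(f,.5355))
print('ends',ray_z(c,253,rows.min()-.5,ztop),ray_z(c,250.5,rows.max()+.5,ztop))
```

```text
z pct [-0.0008  0.1097  0.1113  0.1122  0.1129]
150 244 261 [0.4921 0.1098 0.112 ] 0.0134 [0.492  0.1094 0.1122]
162 243 260 [0.501  0.1076 0.112 ] 0.0136 [0.5011 0.1072 0.1109]
174 243 260 [0.5101 0.1062 0.112 ] 0.0137 [0.5102 0.1058 0.1116]
186 243 260 [0.5196 0.1047 0.112 ] 0.0139 [0.5196 0.1043 0.1118]
198 243 259 [0.5292 0.1028 0.112 ] 0.0133 [0.4618 0.1194 0.3149]
210 243 259 [0.5391 0.1012 0.112 ] 0.0135 [0.5393 0.1012 0.1116]
222 238 259 [0.549  0.0976 0.112 ] 0.0177 [0.5491 0.0972 0.1117]
234 242 259 [0.5598 0.0975 0.112 ] 0.0147 [0.5601 0.097  0.1111]
246 242 258 [0.5705 0.0954 0.112 ] 0.0141 [0.5712 0.0953 0.1106]
140 253
yaw -10.162187873402909 y at .5355 0.10178485357559137
ends [0.48450827 0.11132889 0.112     ] [0.5774587  0.09473336 0.112     ]
```

```bash
python3 -c "
from obs import *
delta([.534,.102,.083],80)"
```

```text
t 4.5 p [0.5355 0.1043 0.1721] yaw 81.35 tilt [-0.06  0.11] F [ 0.7 -0.9  0. ] M [0.01 0.   0.02] g 1.0 q7 0.75
tool shift mm [89.1  1.2 -2.7] turn x units 0.225
```

```bash
python3 -m jog '20 1 -2.7 0.2 0 0 60;20 0 0 0 0 0 60;0 0 0 0 0 0 60'
cat > bar.py <<'E'
from obs import *
import sys
st(); c=bot.calibration('wrist'); p,d=bot.read_camera('wrist'); save(sys.argv[1],p)
pi=p.astype(int); red=((pi[...,0]>110)&(pi[...,1]<110)&(pi[...,2]<110))
n,l,s,ce=cv2.connectedComponentsWithStats(red.astype(np.uint8))
u0,v0=proj(c,[.534,.102,.112]); i=[k for k in range(1,n) if s[k,0]<=u0<=s[k,0]+s[k,2] and s[k,1]<=v0<=s[k,1]+s[k,3] and s[k,4]>200][0]
print(s[i]); W=cloud(c,d)
L=l==i; q=[]
for v in range(s[i,1]+12,s[i,1]+s[i,3]-6):
    us=np.where(L[v])[0]; q.append((ray_z(c,us.min()-.5,v,.112)+ray_z(c,us.max()+.5,v,.112))/2)
q=np.array(q); f=np.polyfit(q[:,0],q[:,1],1); print('yaw',np.degrees(np.arctan(f[0])),'y at .534',np.polyval(f,.534),'x ends',q[0,0],ray_z(c,251,s[i,1]+s[i,3]-.5,.112))
E
python3 bar.py w3
```

```text
t: 4.8
eef_pos: [0.5333, 0.0948, 0.1291]
tool_rot: [0.542, -0.452, 0.545, 0.453]
contact_force: [-1.5, -0.0, 0.2]
gripper_width: 0.702
t 4.8 p [0.5333 0.0948 0.1291] yaw 79.62 tilt [ 0.22 -0.15] F [-1.5 -0.   0.2] M [-0.05  0.05 -0.01] g 0.702 q7 0.69
[ 259  152   24  134 2866]
yaw -10.470709047917397 y at .534 0.10181782475010033 x ends 0.4942392413995329 [0.57455734 0.08116305 0.112     ]
```

View pics/w3.png

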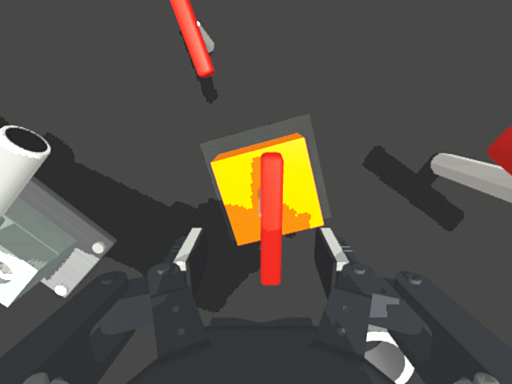

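```bash
python3 -m jog '0 0 0 0 0 0 60;0 0 0 0 0 0 60'; python3 -c "
from obs import *
delta([.533,.102,.083],79.6)"
```

```text
t: 5.05
eef_pos: [0.5356, 0.0969, 0.1324]
tool_rot: [0.543, -0.453, 0.542, 0.453]
contact_force: [0.6, 0.2, 0.5]
gripper_width: 0.704
t 5.05 p [0.5356 0.0969 0.1324] yaw 79.7 tilt [-0.1   0.03] F [0.6 0.2 0.5] M [ 0.01  0.05 -0.09] g 0.704 q7 0.69
tool shift mm [49.4  3.5  4.5] turn x units 0.016
```

```bash
python3 -m jog '15 3.5 4.5 0 0 0 60;17 0 0 0 0 0 60;17 0 0 0 0 0 60;0 0 0 0 0 0 60;0 0 0 0 0 0 60'; python3 -c "
from obs import *
delta([.533,.102,.083],79.6)"; python3 bar.py w4
```

```text
t: 5.55
eef_pos: [0.5316, 0.1021, 0.0814]
tool_rot: [0.542, -0.453, 0.543, 0.454]
contact_force: [-0.4, 0.3, 0.8]
gripper_width: 0.7
t 5.55 p [0.5316 0.1021 0.0814] yaw 79.76 tilt [ 0.1  -0.02] F [-0.4  0.3  0.8] M [-0.02 -0.02 -0.04] g 0.7 q7 0.62
tool shift mm [-1.6 -1.4  0.2] turn x units 0.027
t 5.55 p [0.5316 0.1021 0.0814] yaw 79.76 tilt [ 0.1  -0.02] F [-0.4  0.3  0.8] M [-0.02 -0.02 -0.04] g 0.7 q7 0.62
[ 245  174   31  149 4367]
yaw -10.33594515955137 y at .534 0.10203815297200532 x ends 0.49113884747518355 [0.56018086 0.09265516 0.112     ]
```

View pics/w4.png

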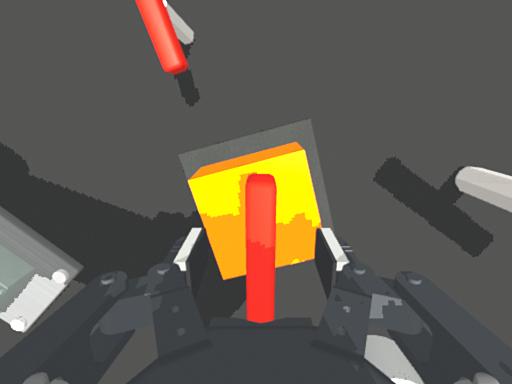

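The bar lies centred between the pads (column 260) and aligned with them. Closing now.

```bash
python3 -m jog '-1.5 -1.4 0 0 0 0 30;0 0 0 0 0 0 20;0 0 0 0 0 0 10;0 0 0 0 0 0 5;0 0 0 0 0 0 5' 70;python3 -m jog '0 0 0 0 0 0 5;0 0 0 0 0 0 5;0 0 0 0 0 0 5' 70; python3 -c "
from obs import *
st()"
```

```text
t: 6.1
eef_pos: [0.534, 0.1017, 0.0844]
tool_rot: [0.543, -0.454, 0.543, 0.453]
contact_force: [-1.1, -0.6, 5.9]
gripper_width: 0.15
t: 6.4
eef_pos: [0.534, 0.1017, 0.0844]
tool_rot: [0.543, -0.454, 0.543, 0.453]
contact_force: [-1.0, -1.1, 5.6]
gripper_width: 0.152
t 6.4 p [0.534  0.1017 0.0844] yaw 79.73 tilt [-0.07 -0.  ] F [-1.  -1.1  5.6] M [-0.24  0.17  0.  ] g 0.152 q7 0.63
```

```bash
python3 -m jog '-10 0 0 0 0 0 5;-20 0 0 0 0 0 5;-25 0 0 0 0 0 5;-25 0 0 0 0 0 5;-20 0 0 0 0 0 5' 70;python3 -m jog '0 0 0 0 0 0 5;0 0 0 0 0 0 5' 70
python3 - <<'E'
from obs import *
delta([.5555,-.1415,.184],79.7)
for n in ('side','wrist'):
    p,d=bot.read_camera(n); save('l_'+n,p)
    if n=='side': save('l_sidec',p,(170,120,370,280),4)
E
```

```text
t: 6.9
eef_pos: [0.5334, 0.102, 0.1854]
tool_rot: [0.543, -0.453, 0.542, 0.453]
contact_force: [0.6, -0.5, -1.4]
gripper_width: 0.152
t: 7.1
eef_pos: [0.5332, 0.1015, 0.1836]
tool_rot: [0.543, -0.453, 0.543, 0.453]
contact_force: [-0.5, 0.4, -2.0]
gripper_width: 0.153
t 7.1 p [0.5332 0.1015 0.1836] yaw 79.73 tilt [-0.01 -0.02] F [-0.5  0.4 -2. ] M [ 0.01 -0.01 -0.01] g 0.153 q7 0.74
tool shift mm [  -0.3  -65.2 -235.1] turn x units 0.005
```

View pics/l_sidec.png

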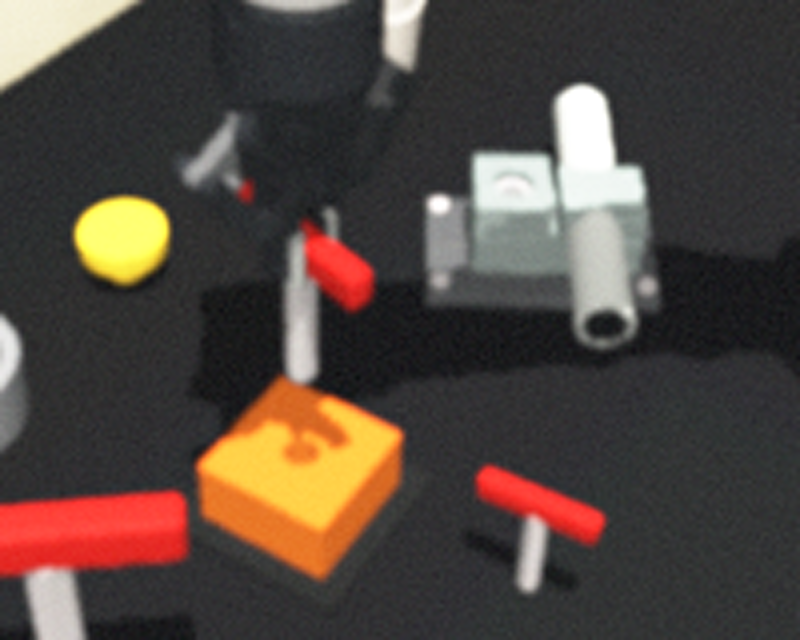

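View pics/l_wrist.png

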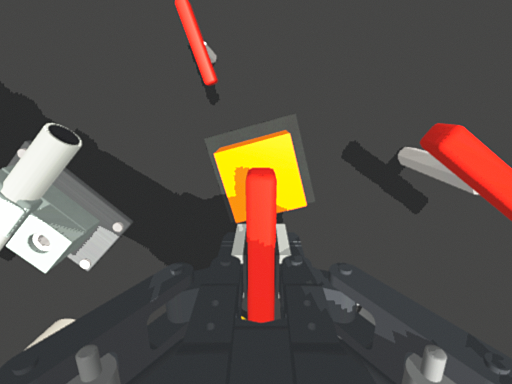

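The key is lifted and hangs straight, and the rack is empty. Carrying it above the socket.

```bash
python3 -m jog '0 -13 -47 0 0 0 5;0 -13 -47 0 0 0 5;0 -13 -47 0 0 0 5;0 -13 -47 0 0 0 5;0 -13 -47 0 0 0 5' 70;python3 -m jog '0 0 0 0 0 0 5;0 0 0 0 0 0 5;0 0 0 0 0 0 5' 70
python3 - <<'E'
from obs import *
delta([.5555,-.1415,.184],79.7)
c=bot.calibration('wrist')
for n in ('side','wrist','top'):
    p,d=bot.read_camera(n); save('a_'+n,p); np.savez(f'pics/a_{n}.npz',p=p,d=d,T=bot.calibration(n)['T'] if n!='wrist' else c['T'])
    if n=='side': save('a_sidec',p,(270,110,350,210),6)
E
```

```text
t: 7.7
eef_pos: [0.5547, -0.143, 0.1825]
tool_rot: [0.542, -0.453, 0.543, 0.454]
contact_force: [0.4, 0.4, -1.4]
gripper_width: 0.148
t: 8.0
eef_pos: [0.5551, -0.1394, 0.183]
tool_rot: [0.542, -0.453, 0.542, 0.454]
contact_force: [-0.1, -0.0, -1.3]
gripper_width: 0.148
t 8.0 p [ 0.5551 -0.1394  0.183 ] yaw 79.84 tilt [0.08 0.06] F [-0.1 -0.  -1.3] M [ 0.06  0.01 -0.04] g 0.148 q7 1.19
tool shift mm [-1.  -0.7 -2. ] turn x units 0.024
```

View pics/a_sidec.png

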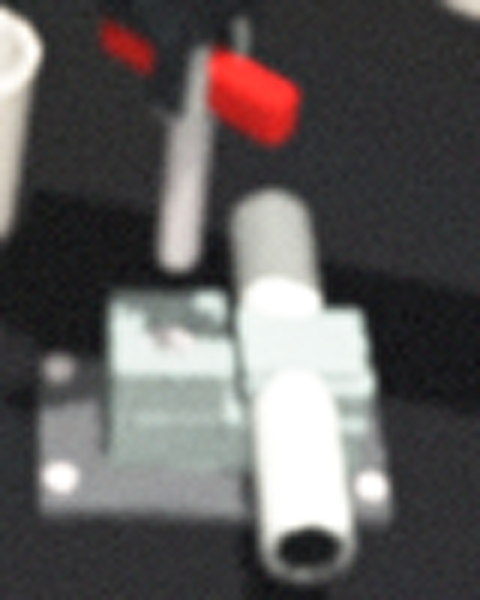

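View pics/a_wrist.png

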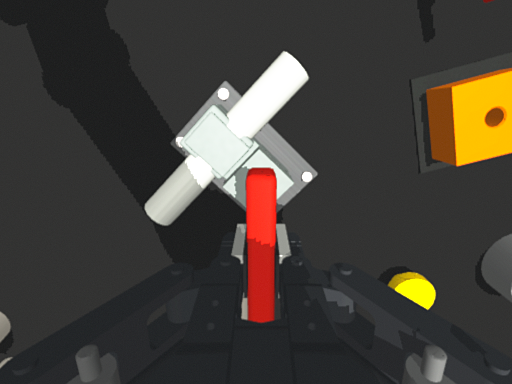

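Run:
```python
from obs import *
c=bot.calibration('side')
s0=np.load('pics/side0.npz')['p']
save('s0c',s0,(275,140,345,200),11)
A=np.load('pics/a_side.npz')['p']; save('s1c',A,(275,110,345,170),11)
print('bore proj expected', proj(c,[.555,-.1415,.066]), proj(c,[.555,-.1415,.058]))
print('tip proj expected', proj(c,[.5551,-.1394,.107]), proj(c,[.5551,-.1394,.180]))
cw=bot.calibration('wrist'); p=np.load('pics/a_wrist.npz')['p']; save('w5c',p,(220,150,300,210),10)
o,M=st()
for v in (166,168,170): 
    P=ray_z(cw,261,v,.211); print(v,(M.T@(P-o['eef_pos'])).round(4))
```

```text
bore proj expected [298.11086731 165.25975172] [297.84437495 167.6514363 ]
tip proj expected [299.02460602 152.98631302] [301.72733486 128.51091324]
t 8.15 p [ 0.5556 -0.1392  0.1837] yaw 79.91 tilt [0.02 0.02] F [-0.3 -0.2 -1. ] M [0.01 0.07 0.01] g 0.151 q7 1.19
166 [-0.0273  0.0492  0.0007]
168 [-0.0273  0.0483  0.0007]
170 [-0.0273  0.0474  0.0007]
```

View pics/s0c.png

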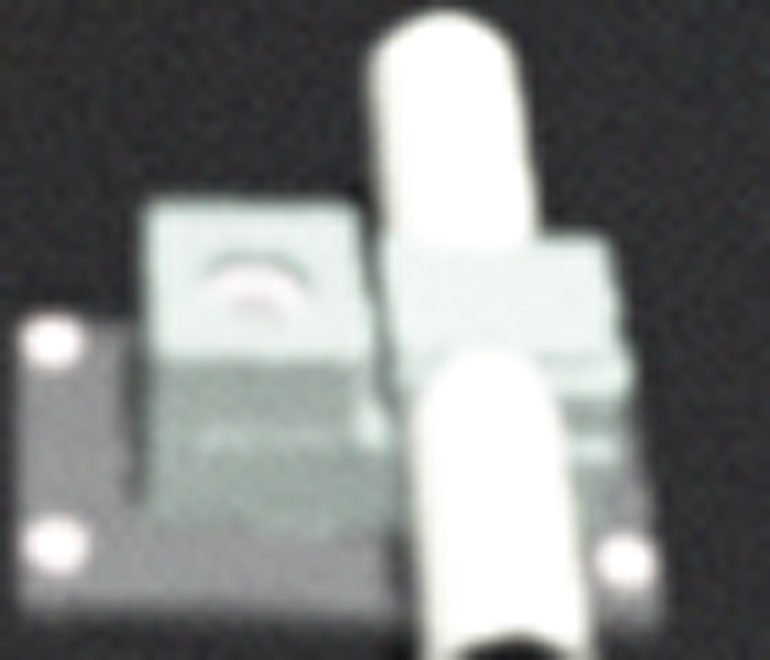

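View pics/s1c.png

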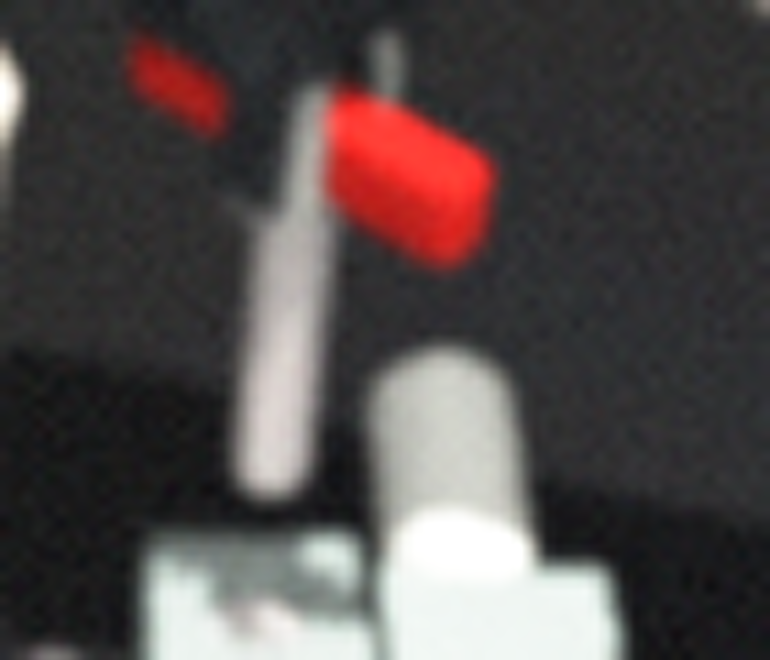

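View pics/w5c.png

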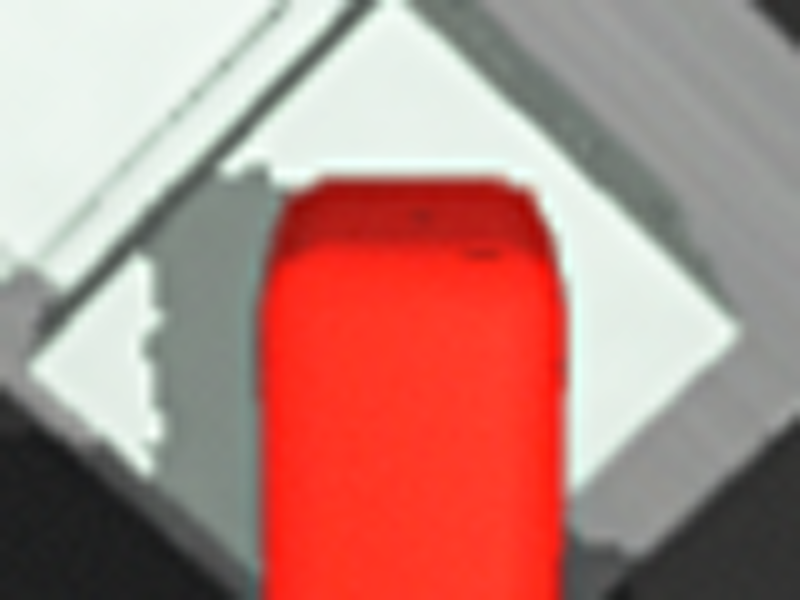

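The tip lands where the side camera predicts, at (299,155). The bore centre is about (298,165), so a 2.4 mm shift along tool z should line them up. I'll descend to just above the rim.

```bash
python3 -m jog '10 0 -2.4 0 0 0 5;12 0 0 0 0 0 5;12 0 0 0 0 0 5;0 0 0 0 0 0 5;0 0 0 0 0 0 5' 70
python3 - <<'E'
from obs import *
delta([.5552,-.1416,.134],79.7)
p,d=bot.read_camera('side'); save('b_sidec',p,(275,130,345,190),11)
w,d=bot.read_camera('wrist'); save('b_wc',w,(200,130,320,230),6)
E
```

```text
t: 8.65
eef_pos: [0.5549, -0.1432, 0.1492]
tool_rot: [0.542, -0.453, 0.543, 0.454]
contact_force: [0.3, 1.1, -1.0]
gripper_width: 0.15
t 8.65 p [ 0.5549 -0.1432  0.1492] yaw 79.75 tilt [0.07 0.02] F [ 0.3  1.1 -1. ] M [0.05 0.01 0.02] g 0.15 q7 1.17
tool shift mm [15.2 -0.1  1.6] turn x units 0.009
```

View pics/b_sidec.png

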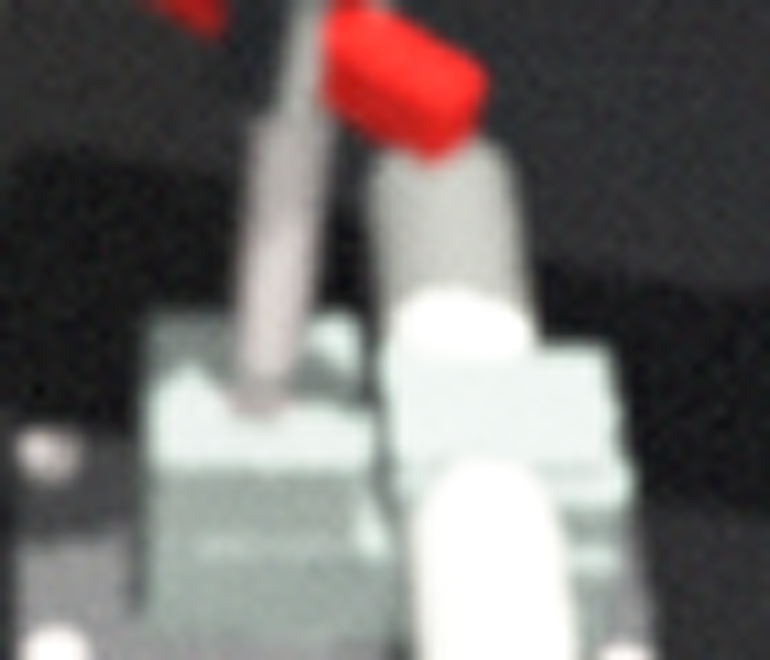

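View pics/b_wc.png

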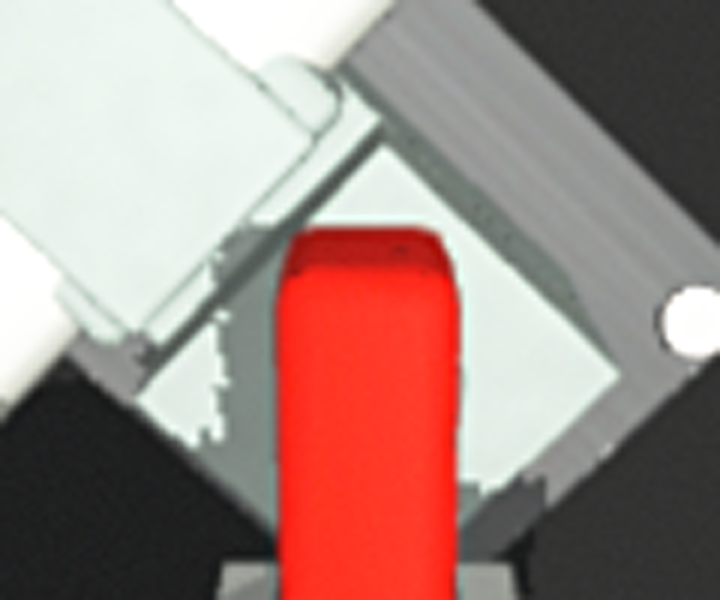

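```bash
python3 -m jog '0 0 0 0 0 0 5;0 0 0 0 0 0 5' 70
python3 - <<'E'
from obs import *
c=bot.calibration('side')
for P in ([.5549,-.1432,.0732],[.5552,-.1416,.0732],[.5552,-.1416,.066]): print(P,(proj(c,P)-[275,130]+.5)*11)
for i in range(4):
    st(); p,d=bot.read_camera('side')
save('c_sidec',p,(275,130,345,190),11)
u=np.arange(294,303); print(d[150:172:2,294:303].round(4))
E
```

```text
t: 8.95
eef_pos: [0.5555, -0.1435, 0.1502]
tool_rot: [0.543, -0.453, 0.543, 0.453]
contact_force: [0.5, -0.1, -1.8]
gripper_width: 0.151
[0.5549, -0.1432, 0.0732] [266.79691949 365.85486168]
[0.5552, -0.1416, 0.0732] [261.89223207 368.86448783]
[0.5552, -0.1416, 0.066] [259.22936011 392.78734813]
t 8.95 p [ 0.5555 -0.1435  0.1502] yaw 79.73 tilt [-0.05 -0.01] F [ 0.5 -0.1 -1.8] M [ 0.02  0.01 -0.01] g 0.151 q7 1.17
t 9.0 p [ 0.5554 -0.1435  0.1502] yaw 79.73 tilt [-0.04 -0.01] F [ 0.2 -0.4 -1.3] M [-0.02 -0.01  0.02] g 0.153 q7 1.17
t 9.05 p [ 0.5553 -0.1435  0.1501] yaw 79.74 tilt [-0.03 -0.01] F [-0.3 -0.5 -1.9] M [-0.06 -0.03  0.03] g 0.152 q7 1.17
t 9.1 p [ 0.5553 -0.1434  0.15  ] yaw 79.74 tilt [-0.02 -0.01] F [-0.5  0.2 -1.5] M [ 0.01  0.01 -0.02] g 0.155 q7 1.17
[[1.1748 1.1694 0.     0.9962 0.9878 0.982  0.9828 0.9811 0.987 ]
 [1.1678 1.1671 1.1654 0.9977 0.9909 0.9861 0.9893 0.9858 0.9899]
 [1.1599 1.1614 1.1571 1.0003 0.9933 0.9947 0.9931 0.9936 0.9975]
 [1.1523 1.1533 1.155  1.0037 0.9991 0.9929 0.995  0.9971 1.0025]
 [1.1481 1.1462 1.0154 1.0011 1.0048 1.006  1.0038 1.0029 1.0089]
 [1.0371 1.0362 1.0159 1.0098 1.0072 1.0078 1.002  1.0102 1.0093]
 [1.0351 1.0331 1.0331 1.0131 1.011  1.0087 1.0117 1.0135 1.0313]
 [1.0308 1.0375 1.0381 1.0366 1.0392 1.0379 1.0341 1.0353 1.0268]
 [1.0341 1.0364 1.0356 1.0388 1.0383 1.0361 1.0331 1.0323 1.0327]
 [1.0127 1.0148 1.0145 1.0146 1.0179 1.0138 1.0173 1.0115 1.0179]
 [1.0078 1.0094 1.0096 1.0111 1.0063 1.0076 1.0088 1.0086 1.0063]]
```

View pics/c_sidec.png

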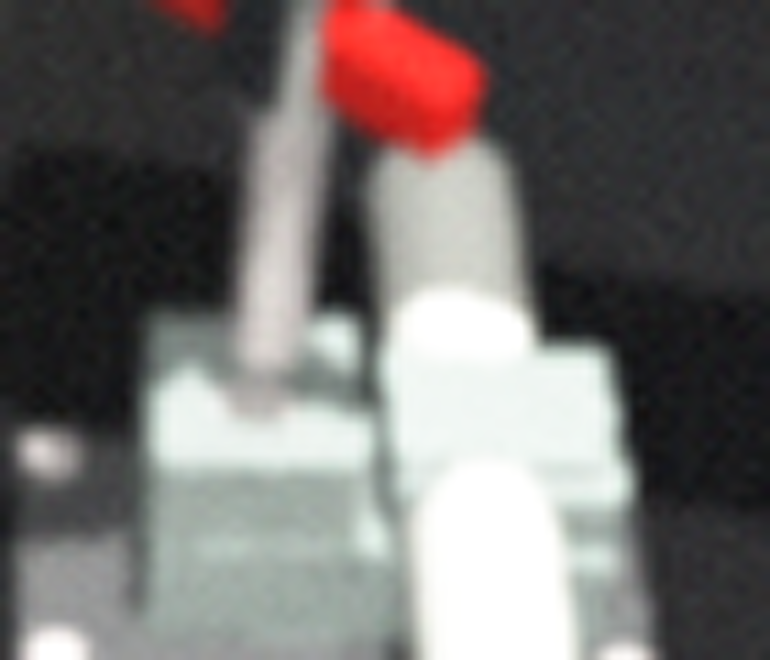

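```bash
python3 -m jog '6 0 1.8 0 0 0 5;0 0 0 0 0 0 5;0 0 0 0 0 0 5;0 0 0 0 0 0 5' 70
python3 - <<'E'
from obs import *
delta([.5552,-.1416,.134],79.7)
E
```

```text
t: 9.55
eef_pos: [0.5555, -0.1416, 0.1437]
tool_rot: [0.543, -0.453, 0.543, 0.453]
contact_force: [-0.1, 0.9, -1.6]
gripper_width: 0.15
t 9.55 p [ 0.5555 -0.1416  0.1437] yaw 79.74 tilt [0.01 0.  ] F [-0.1  0.9 -1.6] M [ 0.01  0.01 -0.06] g 0.15 q7 1.16
tool shift mm [ 9.7  0.3 -0.1] turn x units 0.007
```

```bash
python3 -m jog '3 0 0 0 0 0 5;3 0 0 0 0 0 5;0 0 0 0 0 0 5;0 0 0 0 0 0 5' 70
python3 - <<'E'
from obs import *
st()
E
python3 -m jog '2 0 0 0 0 0 5;2 0 0 0 0 0 5;0 0 0 0 0 0 5;0 0 0 0 0 0 5' 70
python3 - <<'E'
from obs import *
st()
p,d=bot.read_camera('side'); save('d_sidec',p,(275,130,345,190),11)
E
```

```text
t: 9.95
eef_pos: [0.5554, -0.1416, 0.1377]
tool_rot: [0.543, -0.453, 0.543, 0.453]
contact_force: [-0.1, -0.6, -1.9]
gripper_width: 0.152
t 9.95 p [ 0.5554 -0.1416  0.1377] yaw 79.74 tilt [0.01 0.  ] F [-0.1 -0.6 -1.9] M [ 0.02 -0.02  0.07] g 0.152 q7 1.15
t: 10.35
eef_pos: [0.5554, -0.1416, 0.1337]
tool_rot: [0.543, -0.453, 0.543, 0.453]
contact_force: [0.5, 0.2, -2.0]
gripper_width: 0.149
t 10.35 p [ 0.5554 -0.1416  0.1337] yaw 79.74 tilt [0.01 0.  ] F [ 0.5  0.2 -2. ] M [ 0.01 -0.02 -0.02] g 0.149 q7 1.15
```

View pics/d_sidec.png

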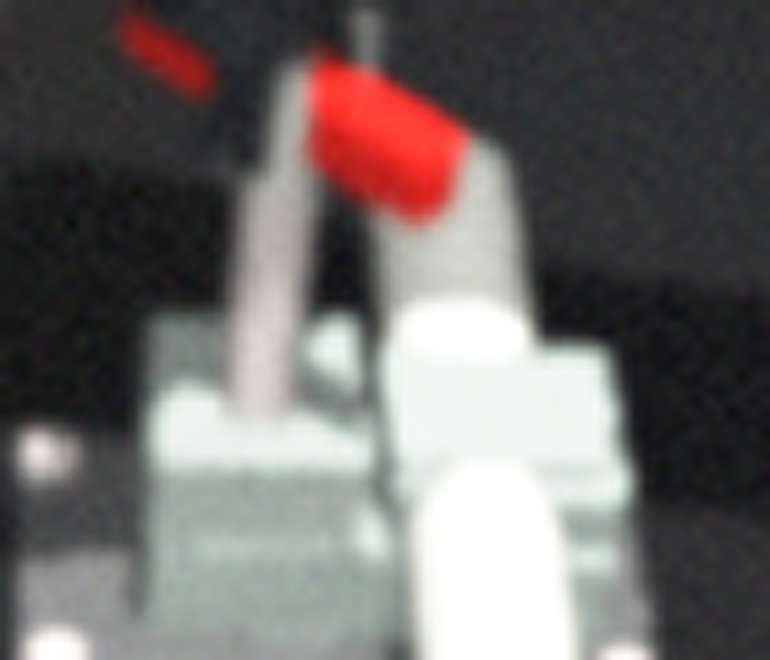

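The tip is inside the bore, where the rim now hides it at (258,412), with no side force. Continuing in small steps.

```bash
for i in 1 2; do :; done; python3 -m jog '1 0 0 0 0 0 5;1 0 0 0 0 0 5;0 0 0 0 0 0 5' 70; python3 -m jog '1 0 0 0 0 0 5;1 0 0 0 0 0 5;0 0 0 0 0 0 5' 70; python3 -c "
from obs import *
st()"
```

```text
t: 10.7
eef_pos: [0.5554, -0.1417, 0.1317]
tool_rot: [0.543, -0.453, 0.543, 0.453]
contact_force: [-0.1, 0.4, -1.7]
gripper_width: 0.151
t: 11.0
eef_pos: [0.5554, -0.1416, 0.1296]
tool_rot: [0.543, -0.453, 0.543, 0.453]
contact_force: [0.0, 0.2, -1.6]
gripper_width: 0.157
t 11.0 p [ 0.5554 -0.1416  0.1296] yaw 79.74 tilt [0.01 0.  ] F [ 0.   0.2 -1.6] M [-0.01 -0.01  0.05] g 0.157 q7 1.14
```

```bash
python3 -m jog '0.7 0 0 0 0 0 5;0.7 0 0 0 0 0 5;0 0 0 0 0 0 5' 70; python3 -m jog '0.7 0 0 0 0 0 5;0.7 0 0 0 0 0 5;0 0 0 0 0 0 5' 70; python3 -c "
from obs import *
st()"
```

```text
t: 11.3
eef_pos: [0.5554, -0.1416, 0.1283]
tool_rot: [0.543, -0.453, 0.543, 0.453]
contact_force: [-0.5, 0.4, -0.9]
gripper_width: 0.153
t: 11.6
eef_pos: [0.5554, -0.1416, 0.1269]
tool_rot: [0.543, -0.453, 0.543, 0.453]
contact_force: [-0.6, 0.9, -2.3]
gripper_width: 0.153
t 11.6 p [ 0.5554 -0.1416  0.1269] yaw 79.74 tilt [ 0.01 -0.  ] F [-0.6  0.9 -2.3] M [0.01 0.03 0.02] g 0.153 q7 1.14
```

```bash
python3 -m jog '0.7 0 0 0 0 0 5;0.7 0 0 0 0 0 5;0 0 0 0 0 0 5' 70; python3 -m jog '0.7 0 0 0 0 0 5;0.7 0 0 0 0 0 5;0 0 0 0 0 0 5' 70; python3 -m jog '0.7 0 0 0 0 0 5;0.7 0 0 0 0 0 5;0 0 0 0 0 0 5' 70; python3 -c "
from obs import *
st()"
```

```text
t: 11.9
eef_pos: [0.5554, -0.1416, 0.1255]
tool_rot: [0.543, -0.453, 0.543, 0.453]
contact_force: [1.0, -0.1, -2.0]
gripper_width: 0.149
t: 12.2
eef_pos: [0.5554, -0.1416, 0.1241]
tool_rot: [0.543, -0.453, 0.543, 0.453]
contact_force: [0.5, 0.0, -1.3]
gripper_width: 0.147
t: 12.5
eef_pos: [0.5554, -0.1416, 0.1227]
tool_rot: [0.543, -0.453, 0.543, 0.453]
contact_force: [-0.2, -0.1, -1.4]
gripper_width: 0.15
t 12.5 p [ 0.5554 -0.1416  0.1227] yaw 79.74 tilt [ 0.01 -0.  ] F [-0.2 -0.1 -1.4] M [ 0.   -0.01  0.03] g 0.15 q7 1.14
```

The key is about 11 mm below the screw face with no load, so the hexagon has engaged. About 4.7 mm remain, and I'll feel for the bottom.

```bash
python3 -m jog '0.7 0 0 0 0 0 5;0.7 0 0 0 0 0 5;0 0 0 0 0 0 5' 70; python3 -m jog '0.7 0 0 0 0 0 5;0.7 0 0 0 0 0 5;0 0 0 0 0 0 5' 70; python3 -m jog '0.5 0 0 0 0 0 5;0 0 0 0 0 0 5;0 0 0 0 0 0 5' 70
```

```text
t: 12.8
eef_pos: [0.5554, -0.1416, 0.1213]
tool_rot: [0.543, -0.453, 0.543, 0.453]
contact_force: [-0.7, -0.4, -1.4]
gripper_width: 0.15
t: 13.1
eef_pos: [0.5554, -0.1416, 0.1199]
tool_rot: [0.543, -0.453, 0.543, 0.453]
contact_force: [-0.5, 1.3, -1.5]
gripper_width: 0.15
t: 13.4
eef_pos: [0.5555, -0.1416, 0.1195]
tool_rot: [0.543, -0.453, 0.543, 0.453]
contact_force: [-0.5, 0.6, -2.1]
gripper_width: 0.146
```

```bash
python3 -m jog '0.5 0 0 0 0 0 5;0 0 0 0 0 0 5' 70; python3 -m jog '0.5 0 0 0 0 0 5;0 0 0 0 0 0 5' 70; python3 -m jog '0.4 0 0 0 0 0 5;0 0 0 0 0 0 5' 70
```

```text
t: 13.6
eef_pos: [0.5557, -0.1416, 0.1194]
tool_rot: [0.543, -0.453, 0.543, 0.453]
contact_force: [-1.2, 0.5, 3.4]
gripper_width: 0.146
t: 13.8
eef_pos: [0.5559, -0.1416, 0.1194]
tool_rot: [0.543, -0.454, 0.543, 0.453]
contact_force: [-2.3, 0.2, 7.8]
gripper_width: 0.151
t: 14.0
eef_pos: [0.556, -0.1416, 0.1193]
tool_rot: [0.543, -0.454, 0.543, 0.453]
contact_force: [-3.3, -0.1, 10.1]
gripper_width: 0.15
```

The key bottoms at TCP z 0.1194, exactly the predicted home height from the grip offset in the rack. I'll ease the press to a few newtons and start turning clockwise (+ about tool x), watching the moment.

```bash
python3 -m jog '-0.8 0 0 0 0 0 5;0 0 0 0 0 0 5' 70 >/dev/null; python3 -c "
from obs import *
st()"; python3 -m jog '0 0 0 0.5 0 0 5;0 0 0 0.5 0 0 5;0 0 0 0 0 0 5' 70 >/dev/null; python3 -c "
from obs import *
st()"; python3 -m jog '0 0 0 0.5 0 0 5;0 0 0 0.5 0 0 5;0 0 0 0 0 0 5' 70 >/dev/null; python3 -c "
from obs import *
st()"
```

```text
t 14.2 p [ 0.5558 -0.1417  0.1194] yaw 79.74 tilt [-0.04 -0.01] F [-1.8  0.   6.1] M [-0.01  0.46  0.01] g 0.15 q7 1.13
t 14.5 p [ 0.5557 -0.1416  0.1194] yaw 73.66 tilt [-0.03 -0.01] F [-2.2  0.8  5.8] M [0.08 0.49 0.  ] g 0.153 q7 1.04
t 14.8 p [ 0.5557 -0.1415  0.1194] yaw 67.67 tilt [-0.03 -0.01] F [-1.5  0.5  6.9] M [0.1  0.53 0.06] g 0.153 q7 0.95
```

```bash
python3 -m jog '0 0 0 0.5 0 0 5;0 0 0 0.5 0 0 5;0 0 0 0 0 0 5' 70 >/dev/null; python3 -c "
from obs import *
st()"; python3 -m jog '0 0 0 0.5 0 0 5;0 0 0 0.5 0 0 5;0 0 0 0 0 0 5' 70 >/dev/null; python3 -c "
from obs import *
st()"; python3 -m jog '0 0 0 0.5 0 0 5;0 0 0 0.5 0 0 5;0 0 0 0 0 0 5' 70 >/dev/null; python3 -c "
from obs import *
st()"
```

```text
t 15.1 p [ 0.5558 -0.1415  0.1194] yaw 61.67 tilt [-0.04 -0.  ] F [-1.2  0.5  5.8] M [0.07 0.53 0.05] g 0.152 q7 0.86
t 15.4 p [ 0.5558 -0.1415  0.1194] yaw 55.68 tilt [-0.04  0.  ] F [-1.3  1.5  5.8] M [0.13 0.44 0.02] g 0.153 q7 0.77
t 15.7 p [ 0.5558 -0.1414  0.1194] yaw 49.68 tilt [-0.04  0.02] F [-1.9  0.2  6. ] M [ 0.15  0.45 -0.01] g 0.149 q7 0.68
```

```bash
python3 -m jog '0 0 0 0.5 0 0 5;0 0 0 0.5 0 0 5;0 0 0 0 0 0 5' 70 >/dev/null; python3 -c "
from obs import *
st()"; python3 -m jog '0 0 0 0.5 0 0 5;0 0 0 0.5 0 0 5;0 0 0 0 0 0 5' 70 >/dev/null
cat > tq.py <<'E'
from obs import *
o,M=st(); m=[o['torque']];f=[]
import sys
for i in range(int(sys.argv[1]) if len(sys.argv)>1 else 6):
    p,d=bot.read_camera('wrist'); o=bot.get_obs(); m.append(o['torque']); f.append(o['contact_force'])
print('mean M',np.mean(m,0).round(3),'F',np.mean(f,0).round(2))
c=bot.calibration('wrist'); pi=p.astype(int); red=((pi[...,0]>110)&(pi[...,1]<110)&(pi[...,2]<110)); red[:,:225]=0; red[:,300:]=0; red[325:]=0
v=np.arange(200,310,5); k=[np.where(red[r])[0] for r in v]; mid=[(a.min()+a.max())/2 for a in k if len(a)]; 
print('bar slope in image deg',np.degrees(np.arctan(np.polyfit(v[:len(mid)],mid,1)[0])).round(2), 'mid',np.mean(mid).round(1)); save('tq',p)
E
python3 tq.py
```

```text
t 16.0 p [ 0.5559 -0.1414  0.1194] yaw 43.68 tilt [-0.04  0.02] F [-1.8  1.   6.4] M [0.11 0.38 0.01] g 0.15 q7 0.58
t 16.3 p [ 0.5559 -0.1413  0.1194] yaw 37.68 tilt [-0.04  0.03] F [-1.4 -0.3  6.1] M [0.17 0.41 0.02] g 0.151 q7 0.49
mean M [0.152 0.379 0.048] F [-1.2   0.32  5.99]
bar slope in image deg -0.01 mid 260.6
```

View pics/tq.png

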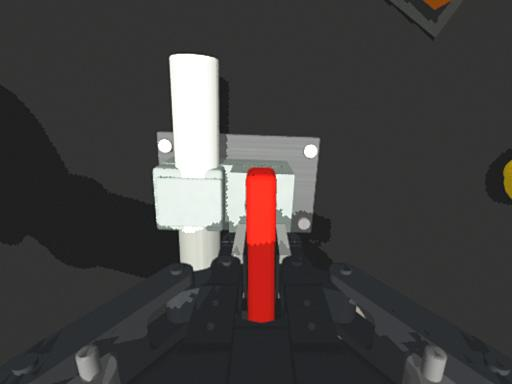

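The bar follows the gripper without slip after 42° of turn. Continuing, with finer steps as the stop nears.

```bash
python3 -m jog '0 0 0 0.5 0 0 5;0 0 0 0.5 0 0 5;0 0 0 0 0 0 5' 70 >/dev/null; python3 tq.py 3;  python3 -m jog '0 0 0 0.5 0 0 5;0 0 0 0.5 0 0 5;0 0 0 0 0 0 5' 70 >/dev/null; python3 tq.py 4; python3 -m jog '0 0 0 0.3 0 0 5;0 0 0 0 0 0 5' 70 >/dev/null; python3 tq.py 4
```

```text
t 16.9 p [ 0.556  -0.1414  0.1194] yaw 31.68 tilt [-0.04  0.05] F [-1.2  1.2  5.4] M [0.18 0.31 0.04] g 0.149 q7 0.4
mean M [0.158 0.329 0.031] F [-0.88  0.44  5.18]
bar slope in image deg -0.03 mid 260.6
t 17.35 p [ 0.556  -0.1413  0.1194] yaw 25.69 tilt [-0.03  0.05] F [-1.   0.9  5.2] M [0.19 0.23 0.05] g 0.154 q7 0.31
mean M [0.179 0.302 0.071] F [-0.77  0.61  5.3 ]
bar slope in image deg -0.03 mid 260.6
t 17.75 p [ 0.556  -0.1413  0.1194] yaw 23.92 tilt [-0.02  0.06] F [-1.9 -0.   5.9] M [0.19 0.31 0.07] g 0.149 q7 0.28
mean M [0.173 0.289 0.075] F [-1.17  0.74  5.22]
bar slope in image deg 0.12 mid 260.6
```

```bash
python3 -m jog '0 0 0 0.3 0 0 5;0 0 0 0 0 0 5' 70 >/dev/null; python3 tq.py 4; python3 -m jog '0 0 0 0.3 0 0 5;0 0 0 0 0 0 5' 70 >/dev/null; python3 tq.py 4
```

```text
t 18.15 p [ 0.556  -0.1413  0.1194] yaw 22.12 tilt [-0.02  0.06] F [-0.9  0.5  4.2] M [0.23 0.28 0.06] g 0.15 q7 0.26
mean M [0.208 0.292 0.058] F [-1.08  0.33  4.96]
bar slope in image deg 0.08 mid 260.6
t 18.55 p [ 0.5561 -0.1413  0.1194] yaw 20.32 tilt [-0.02  0.06] F [-1.   0.1  5.6] M [0.22 0.31 0.05] g 0.151 q7 0.23
mean M [0.202 0.277 0.049] F [-0.64  0.42  5.32]
bar slope in image deg 0.07 mid 260.7
```

```bash
python3 -m jog '0 0 0 0.3 0 0 5;0 0 0 0 0 0 5' 70 >/dev/null; python3 tq.py 4; python3 -m jog '0 0 0 0.2 0 0 5;0 0 0 0 0 0 5' 70 >/dev/null; python3 tq.py 4
```

```text
t 18.95 p [ 0.556  -0.1413  0.1194] yaw 18.52 tilt [-0.02  0.06] F [-1.6  1.3  5.3] M [0.16 0.3  0.14] g 0.15 q7 0.2
mean M [0.164 0.258 0.073] F [-0.85  0.92  5.59]
bar slope in image deg 0.09 mid 260.7
t 19.35 p [ 0.5561 -0.1413  0.1194] yaw 17.34 tilt [-0.02  0.06] F [-0.9  0.7  5.3] M [0.19 0.26 0.09] g 0.151 q7 0.18
mean M [0.204 0.278 0.079] F [-0.36  0.57  5.09]
bar slope in image deg 0.16 mid 260.7
```

```bash
python3 -m jog '0 0 0 0.2 0 0 5;0 0 0 0 0 0 5' 70 >/dev/null; python3 tq.py 4; python3 -m jog '0 0 0 0.2 0 0 5;0 0 0 0 0 0 5' 70 >/dev/null; python3 tq.py 4
```

```text
t 19.75 p [ 0.5561 -0.1413  0.1194] yaw 16.14 tilt [-0.02  0.07] F [-0.8  2.1  5.1] M [0.22 0.26 0.06] g 0.149 q7 0.16
mean M [0.181 0.234 0.061] F [-1.14  0.54  4.75]
bar slope in image deg 0.16 mid 260.7
t 20.15 p [ 0.5561 -0.1413  0.1194] yaw 14.94 tilt [-0.01  0.07] F [-0.8  1.2  5.6] M [0.19 0.24 0.05] g 0.152 q7 0.15
mean M [0.171 0.245 0.093] F [-0.95  1.04  5.23]
bar slope in image deg 0.16 mid 260.7
```

```bash
python3 -m jog '0 0 0 0.2 0 0 5;0 0 0 0 0 0 5' 70 >/dev/null; python3 tq.py 6; python3 -m jog '0 0 0 0.2 0 0 5;0 0 0 0 0 0 5' 70 >/dev/null; python3 tq.py 6
```

```text
t 20.55 p [ 0.5561 -0.1413  0.1194] yaw 13.74 tilt [-0.01  0.07] F [-1.4  0.9  5.5] M [0.21 0.26 0.12] g 0.147 q7 0.13
mean M [0.171 0.249 0.072] F [-0.63  0.62  5.44]
bar slope in image deg 0.14 mid 260.7
t 21.05 p [ 0.5561 -0.1413  0.1194] yaw 12.54 tilt [-0.01  0.07] F [-1.5  0.2  5. ] M [0.2  0.22 0.12] g 0.154 q7 0.11
mean M [0.194 0.243 0.102] F [-1.08  0.58  5.15]
bar slope in image deg 0.16 mid 260.7
```

```bash
python3 -m jog '0 0 0 0.2 0 0 5;0 0 0 0 0 0 5' 70 >/dev/null; python3 tq.py 6; python3 -m jog '0 0 0 0.2 0 0 5;0 0 0 0 0 0 5' 70 >/dev/null; python3 tq.py 6
```

```text
t 21.55 p [ 0.5561 -0.1413  0.1194] yaw 11.34 tilt [-0.01  0.07] F [-0.7  0.6  5. ] M [0.18 0.17 0.04] g 0.154 q7 0.09
mean M [0.184 0.222 0.098] F [-0.47  0.93  4.88]
bar slope in image deg 0.19 mid 260.7
t 22.05 p [ 0.5561 -0.1413  0.1194] yaw 10.15 tilt [-0.02  0.07] F [0.1 0.8 4.6] M [0.17 0.21 0.17] g 0.153 q7 0.07
mean M [0.178 0.205 0.136] F [-0.8   0.65  5.44]
bar slope in image deg 0.21 mid 260.7
```

```bash
python3 -m jog '0 0 0 0.15 0 0 5;0 0 0 0 0 0 5' 70 >/dev/null; python3 tq.py 10
```

```text
t 22.55 p [ 0.5561 -0.1413  0.1194] yaw 9.27 tilt [-0.01  0.07] F [0.2 1.1 5.4] M [0.2  0.21 0.16] g 0.153 q7 0.06
mean M [0.162 0.214 0.181] F [-0.81  0.46  5.3 ]
bar slope in image deg 0.21 mid 260.7
```

```bash
python3 -m jog '0 0 0 0.15 0 0 5;0 0 0 0 0 0 5' 70 >/dev/null; python3 tq.py 10
```

```text
t 23.25 p [ 0.5561 -0.1413  0.1194] yaw 8.38 tilt [-0.01  0.07] F [-0.5  0.9  4.5] M [0.13 0.27 0.19] g 0.15 q7 0.05
mean M [0.182 0.212 0.233] F [-0.75  0.49  5.05]
bar slope in image deg 0.29 mid 260.7
```

The moment rises steadily at about 0.05 N m per 0.9° to 0.23 N m. That is the firm stop, after 71° including play and wind-up. I'll unwind the grip a little, then release.

```bash
python3 -m jog '-0.2 0 0 -0.25 0 0 5;0 0 0 -0.25 0 0 5;0 0 0 0 0 0 5' 70 >/dev/null; python3 tq.py 6; python3 -m jog '0 0 0 0 0 0 5;0 0 0 0 0 0 5' 30 ; python3 -c "
from obs import *
st()"
```

```text
t 24.05 p [ 0.556  -0.1414  0.1194] yaw 11.41 tilt [0.01 0.06] F [0.9 0.6 4.5] M [ 0.36 -0.02 -0.01] g 0.148 q7 0.09
mean M [ 0.353 -0.039  0.014] F [0.14 0.96 5.11]
bar slope in image deg 0.01 mid 260.7
t: 24.55
eef_pos: [0.556, -0.1414, 0.1194]
tool_rot: [0.704, -0.07, 0.703, 0.07]
contact_force: [0.4, 0.4, 5.5]
gripper_width: 0.15
t 24.55 p [ 0.556  -0.1414  0.1194] yaw 11.34 tilt [0.   0.06] F [0.4 0.4 5.5] M [ 0.36 -0.09 -0.01] g 0.15 q7 0.09
```

```bash
python3 -m jog '0 0 0 0 0 0 14;0 0 0 0 0 0 16;0 0 0 0 0 0 18;0 0 0 0 0 0 22;0 0 0 0 0 0 26' 20; python3 -m jog '0 0 0 0 0 0 32;0 0 0 0 0 0 40;0 0 0 0 0 0 50;0 0 0 0 0 0 50;0 0 0 0 0 0 50' 20; python3 tq.py 1
```

```text
t: 25.05
eef_pos: [0.555, -0.1418, 0.1187]
tool_rot: [0.703, -0.07, 0.704, 0.07]
contact_force: [-0.2, 0.0, -0.4]
gripper_width: 0.306
t: 25.55
eef_pos: [0.5555, -0.1416, 0.1191]
tool_rot: [0.704, -0.07, 0.704, 0.07]
contact_force: [-1.1, 1.4, -0.7]
gripper_width: 0.586
t 25.55 p [ 0.5555 -0.1416  0.1191] yaw 11.34 tilt [-0.  0.] F [-1.1  1.4 -0.7] M [ 0.   -0.01  0.02] g 0.586 q7 0.09
mean M [0.004 0.001 0.007] F [-0.16  0.02  0.92]
bar slope in image deg 0.2 mid 261.5
```

View pics/tq.png

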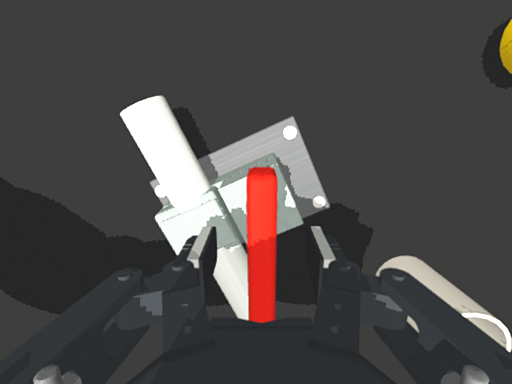

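The fingers are clear of the bar on both sides, with the pads at columns 205 and 322 and the bar at 261. Retracting straight up.

```bash
python3 -m jog '-8 0 0 0 0 0 50;-20 0 0 0 0 0 50;-30 0 0 0 0 0 50;-35 0 0 0 0 0 50;-35 0 0 0 0 0 50'; python3 -m jog '0 40 0 0 0 0 50;0 40 0 0 0 0 50;0 0 0 0 0 0 50;0 0 0 0 0 0 50'
python3 - <<'E'
from obs import *
o,M=st(); c=bot.calibration('wrist')
p,d=bot.read_camera('wrist'); save('f_w',p); np.savez('pics/fw.npz',p=p,d=d,**c)
for n in ('side','top'):
    q,d=bot.read_camera(n); save('f_'+n,q); np.savez(f'pics/f{n}.npz',p=q,d=d)
    if n=='side': save('f_sidec',q,(250,110,350,210),6)
    if n=='side':
        cs=bot.calibration(n); W=cloud(cs,d); pi=q.astype(int); r=(pi[...,0]>120)&(pi[...,1]<70)&(pi[...,2]<70)&(np.abs(W[...,0]-.556)<.07)&(np.abs(W[...,1]+.142)<.07)
        P=W[r]; print('bar top z',np.percentile(P[:,2],[50,90,97]).round(4), P.mean(0).round(4))
E
```

```text
t: 26.1
eef_pos: [0.5553, -0.1414, 0.2489]
tool_rot: [0.704, -0.07, 0.704, 0.07]
contact_force: [0.6, 0.3, 0.1]
gripper_width: 0.586
t: 26.5
eef_pos: [0.5398, -0.0622, 0.2479]
tool_rot: [0.704, -0.071, 0.703, 0.071]
contact_force: [-0.6, -1.1, -0.3]
gripper_width: 0.584
t 26.5 p [ 0.5398 -0.0622  0.2479] yaw 11.48 tilt [-0.04  0.05] F [-0.6 -1.1 -0.3] M [-0.04  0.03 -0.02] g 0.584 q7 0.04
bar top z [0.146  0.1481 0.1488] [ 0.5523 -0.1358  0.1438]
```

View pics/f_w.png

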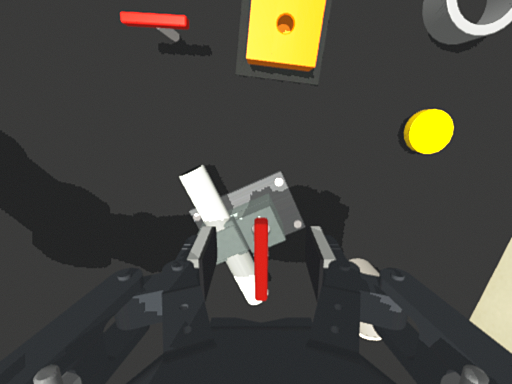

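View pics/f_sidec.png

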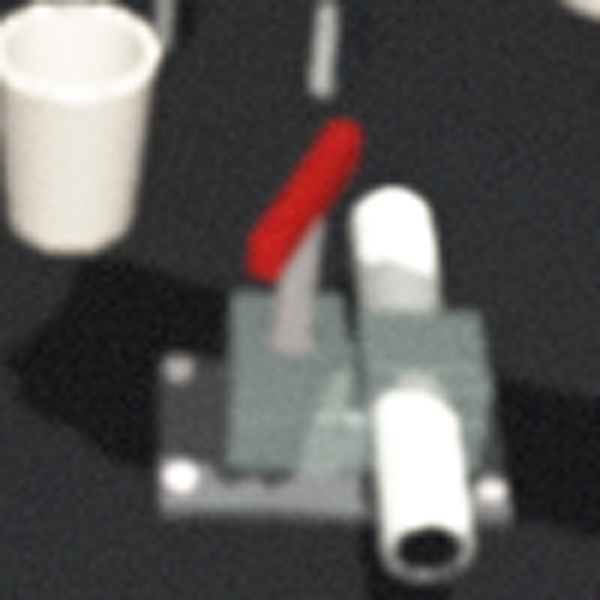

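View pics/f_top.png

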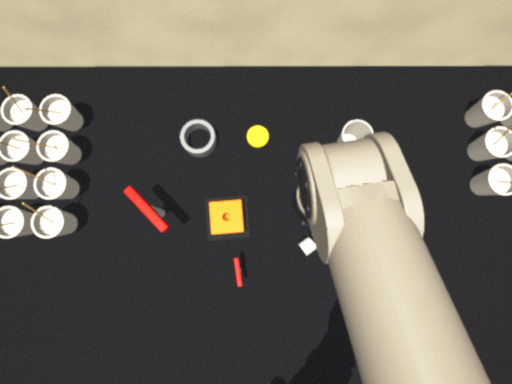

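```bash
python3 -m jog '-20 0 0 0 0 0 50;0 0 0 0 0 0 50;0 0 0 0 0 0 50'; python3 -c "
from station import bot
bot.hand_in()"
```

```text
t: 26.95
eef_pos: [0.54, -0.0641, 0.267]
tool_rot: [0.704, -0.069, 0.704, 0.069]
contact_force: [-0.4, 0.7, -0.3]
gripper_width: 0.584
the job is handed in; nothing more can be done
```

I tightened the cap screw to its stop and left the key standing fully home in it. The job was handed in at about 27 s of the 64 s allowed; no verdict was reported.

- **Key and fit:** I took the middle-sized red key from the orange rack and matched it to the socket hexagon measured with the wrist camera. I seated it before turning anything, pressing with about 12 N at most. It bottomed at the height predicted for fully home.
- **Tightening:** I turned it 71° clockwise, which includes the play and some wind-up. The moment stayed at about 0.05 to 0.1 N m, then climbed steadily to 0.23 N m, and I stopped there. I unwound the grip to about zero moment before letting go.
- **Last checks:** The bar's top reads about 0.147 to 0.149 m in the side camera; fully home is 0.147 m. The key stands upright, and the robot is about 0.1 m above it, touching nothing. The tape roll and spare knob are where they were. The cup shows no sign of having moved, but the arm partly hides it in the last top picture.
- **Less certain:**
  - The screw's own angle could not be seen, so I judged tightness only from the rise in moment.
  - While turning, the moment read somewhat below the stated 0.1 N m of friction, with noise of about 0.03 N m.
  - The cameras disagreed by 1 to 2 mm on the socket's position, but the key went in without side load.

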